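Index the pack table and hover the protection board over the next pack

ROBOT

A 6-joint arm with a two-finger parallel gripper is mounted at the origin on the work surface. World frame = base frame: x ahead of the robot, y to its left, z up, the work surface at z = 0. Lengths are in mm, angles in degrees, forces in N, time in s.
With the tool pointing down it reaches from about 300 to 850 mm from the base axis. Payload 4.2 kg.
Tool frame: the origin (TCP) lies at the very end of the fingers, on their centre line; the grasp point (between the pads) lies 19 mm behind it; z points along the fingers, y is the line along which they close (so a half turn about z gives the same grasp; the last joint's range is limited). The gripper opens to 91 mm and grips with 3 to 60 N. Pads are 32 mm wide; open, the fingers measure 118 mm over their backs; the gripper's body (76 mm by 178 mm) begins 60 mm behind the grasp point.
Start: joints at [-68.755, 18.312, 89.639, -0, 72.044, -1.146], TCP at [219.038, -531.663, 213.976] pointing down, gripper open.
Joint ranges: [-177.97, 177.97], [-48.28, 115.42], [12.27, 149.76], [-77.06, 257.06], [2.81, 150.46], [-146.56, 146.56]. Speed limits (degrees/s): [147.25, 147.25, 180, 180, 180, 180].

INTERFACE

Orientations are given as [roll, pitch, yaw] about the fixed x, y, z axes, in that order (R = Rz(yaw) Ry(pitch) Rx(roll)).
In Python, from workcell import env, grab_frame gives the robot as it stands. The module is installed in compiled form; this text tells all that it offers.
- The arm moves only by the tool move_arm, never from a script. Its argument "plan" is a list of rows, each an object of numbers: "tx", "ty", "tz": the shift along the tool's x, y, z in cm; "wx", "wy", "wz": the turn, a rotation vector about the tool's x, y, z in rad. In form: [{"tx": .., "ty": .., "tz": .., "wx": .., "wy": .., "wz": ..}, ...]. A call has 1 to 12 rows; each row shifts and turns the commanded pose from where the row before left it, along the tool's axes as they then stand; what a row does not reach is not made up. A row lasts 1/12 s, in which the tool goes at most 41.7 mm and 7.16 degrees, less where a joint would pass 70% of its speed; a pose out of reach is approached as far as the arm can. A call is refused whole if a number of a shift passes 4.17 or a number of a turn 0.125, either way. A call with a gripper value outside its range is refused whole. "gripper" is the finger opening in cm, from 0 to 9.12, set as the call begins (left out, the last holds). The fingers move at their own pace and stop on an object; "force" is the grip in N (left out, the last holds). Time passes only in rows, so rows that do not move let the fingers close. It gives the time, the measured TCP pose, the force, the opening and the grip force at its end, in the units of the state.
- env.state(): the state, without advancing time (a new reading comes with each control period).
- grab_frame(name): name is "side" or "top" or "wrist"; returns a dict with "color" (480x640x3 uint8, red, green, blue), "vfov" (degrees; the focal length in pixels is half the picture's height over the tangent of half this angle, whatever the lens; pixels are square), "cx", "cy" (the principal point, pixels), "view" (4x4, takes a point from world to camera coordinates). Camera axes: x right, y up, looking along -z (the intrinsics and any distortion apply to the point x, -y, -z); pixel columns grow to the right and rows downward; lengths in mm; the calibration is good to about 2 mm. A picture is of the moment at which its call begins. There is no depth.
- env.job_done(): hands the job in; it is judged then, once.
The state is a dict: "time_s": time; "qpos": joint angles; "qvel": joint speeds; "effort": joint torques, N m; "ee_pos": TCP position; "ee_rot": TCP orientation; "force": force on the tool from outside, world axes, zero at the start; "torque": the same for the moment, N m; "gripper_width": finger opening in mm; "gripper_force": force on a finger pad.
Only numpy, scipy, OpenCV 4.12 (cv2) and the standard library are available. Lean on these libraries where they do the work, as an engineer would, in place of code of your own. Each camera call takes 0.05 s, during which the arm holds its last target. There are 200 camera calls.

TASK

The battery pack at the working position is finished: turn the rotary fixture one position counter-clockwise (seen from above; the upright posts are its handles, keep off the packs) so that the next bare pack comes to the working position and the table rests in its detent. Then pick up the loose protection board with the heat sink, carry it over the things standing in between without disturbing anything on the bench or letting it touch a pack, and bring it over that bare pack, centred, each tab under its edge notch and the U-notch at the screw boss. Finish while still holding it there, still and level, a little under a centimetre above the tab tips and not touching, so that a colleague can guide the tabs in.

Things in the scene. Friction and masses are not known exactly. Their poses are not given: they have to be found in the camera images.
- index_table (a joint): hinge of the aluminium turntable (disc radius 150 mm, four stations 90 degrees apart) about its vertical axis, rad: 0 at the start, grows counter-clockwise from above. A detent holds it at 0, 1.571 (one position on; it settles within 0.03) and so on: turning takes up to about 3 N at a hand post; past half-way the detent pulls it on into the next position
- table_centre (a point): centre of the turntable's top face, on its axis, 40 mm above the bench
- near_post (a point): top centre of the hand post between work_pack and next_pack, one of four upright black knobs on the turntable, 88 mm above the bench: diameter 22 mm over the upper 32 mm, a 12 mm shank for 16 mm below that, then the disc. Posts stand 135 mm from the axis, half-way between stations; the packs begin about 50 mm from a post's axis
- index_base: fixed steel base (200 x 200 mm) under the turntable; origin on its axis, 4 mm above the bench. Its -x axis points to the working position, on the robot's side, marked by the plunger block with a small black knob just outside the disc (158 to 192 mm from the axis, top 44 mm above the bench)
- next_pack: bare four-cell battery pack fixed on the turntable at the station one clockwise step before the working position: black holder 79 mm along its x, 68 mm along its y, 26 mm high; origin at the centre of its underside (on the disc, 40 mm above the bench, 85 mm from the axis), z up. A black screw boss, diameter 7 mm, stands at x = +32 mm, y = 0 up to 36 mm above the origin
- tab_tips (a point): point 36 mm above next_pack's origin, at the height of the tips of its five bright upright nickel tabs, axes as next_pack. Tabs 10 mm tall, 7 mm wide along x, 1.6 mm thick: at y = +25 mm, x = -29, 0, +29 mm, and at y = -25 mm, x = -19.5, +19.5 mm
- work_pack: finished pack at the working position at the start, like next_pack but with its board and heat sink fitted, 44 mm high in all; turns with the table
- done_pack: another finished pack on the turntable, on the station after the working position counter-clockwise
- far_pack: another bare pack with tabs on the turntable, across the table from the working position at the start; not the one to use
- board: loose green protection board, about 65 g, lying parts up on the mat (underside 4 mm above the bench): 76 mm along its x, 60 mm along its y, 2 mm thick; origin at the centre of its underside, z up. Notches 11 mm wide, 8 mm deep at the tabs' places (three in the +y edge, two in the -y edge) and a U-notch 12 mm wide in the +x end
- sink_top (a point): top centre of the board's finned aluminium heat sink, 16 mm above the board's underside, at x = -2 mm, y = 0 of the board: 48 mm along x, 16 mm along y, 14 mm high from the board's upper face, gripped across y. Other parts on the board rise at most 5 mm above that face
- board_notch (a point): point in the board's U-notch, at x = +32 mm, y = 0 of the board on its underside plane; it belongs above the pack's screw boss
- tip_cleaner: black dome with brass wool for cleaning tips, diameter 76 mm, 76 mm high, standing between the board and the turntable; origin at the centre of its underside
- solder_reel: reel of solder standing on its flange, diameter 60 mm, 50 mm high, between the board and the turntable; origin at the centre of its underside
- flux_bottle: white bottle with black cap, diameter 38 mm, 85 mm high, between the board and the turntable; origin at the centre of its underside
- screwdriver: screwdriver lying on the mat, about 170 mm long; bystander
- small_board: small green board 42 x 26 mm with a white plug and no heat sink, lying on the mat; bystander
- spare_cells: two upright spare cells in a black holder, 42 x 22 mm, 67 mm high; bystander
- cutters: side cutters lying flat, about 115 mm long; bystander
Things that resemble listed ones, but are neither listed nor needed, are in the scene too. What is shaped like the board but blue is not meant.

How it is judged (in metres and radians):
On the way, in this order (a step that is already met when the one before it is completed fails the run):
1. the turntable has been turned one position on and rests in its detent (value of joint index_table between 1.5 and 1.64 rad and velocity of joint index_table between -0.05 and 0.05 rad/s), for 0.2 s.
2. the board is held up clear of the bench (height (world z) of board above 0.04 m and contact force between board and the fingers above 0.5 N), for 0.2 s.
At the end, for the whole second after the job is handed in: Table one position on (1.50 to 1.64 rad); board held still in the fingers, level within 0.07 rad, underside 2.5 to 14 mm above next_pack's tab tips, touching no pack, centred within 4 mm and turned within 0.1 rad of it, U-notch at the boss end (value of joint index_table between 1.5 and 1.64 rad and horizontal distance between board and next_pack below 0.004 m and x of board_notch in the frame of next_pack above 0.02 m and angle between the x axis of board and the x axis of next_pack, either way round below 0.1 rad and angle between board's own z axis and vertical below 0.07 rad and z of board in the frame of next_pack between 0.0385 and 0.05 m and contact force between board and next_pack below 0.02 N and contact force between board and the fingers above 0.5 N and linear speed of board below 0.02 m/s and contact force between board and work_pack below 0.02 N and contact force between board and done_pack below 0.02 N and contact force between board and far_pack below 0.02 N); the arm keeps its last pose, push and grip.
It fails at once if the board strikes or rests on a pack (contact force between board and next_pack above 1 N or contact force between board and work_pack above 1 N or contact force between board and done_pack above 1 N or contact force between board and far_pack above 1 N).
It fails at once if the robot pushes on a pack (contact force between any of the arm, the fingers and next_pack above 3 N or contact force between any of the arm, the fingers and work_pack above 3 N or contact force between any of the arm, the fingers and done_pack above 3 N or contact force between any of the arm, the fingers and far_pack above 3 N).
It fails at once if something else on the bench is moved by more than 15 mm (distance of any of tip_cleaner, solder_reel, flux_bottle, screwdriver, small_board, spare_cells, cutters from where it was at the start of the episode above 0.015 m).
It also fails if it takes over 64 s, if anything falls off the work surface, if the arm or the gripper's body presses on something with over 40 N, if the wrist force passes 120 N, or if a joint passes its speed limit or range.

## Working session

There is one attempt and no reset: what is moved stays moved. The work goes in short steps, Python scripts to look and compute and a tool call to move; the robot and the scene stay as the last step left them, time stands still between calls to the robot, and variables do not carry over. Pictures are saved under pics/ and viewed, at most 10 in all, crops included, and the job is handed in when it is done.

Besides the shell and the picture viewer there is one more tool, called after ">>>" by a JSON object that holds its "api" and its "payload", one argument or row to a line. move_arm: Moves the arm, as the interface text tells. Its arguments: {"type":"object","properties":{"plan":{"type":"array","items":{"type":"object","properties":{"tx":{"type":"number"},"ty":{"type":"number"},"tz":{"type":"number"},"wx":{"type":"number"},"wy":{"type":"number"},"wz":{"type":"number"}}}},"gripper":{"type":"number"},"force":{"type":"number"}},"required":["plan"]}

```bash
mkdir -p pics
cat > h.py <<'E'
import numpy as np, cv2
from workcell import env, grab_frame
def grab(n,fn=None):
    f=grab_frame(n)
    if fn: cv2.imwrite(fn,f["color"][:,:,::-1])
    return f
def proj(f,P):
    P=np.atleast_2d(P).astype(float); V=np.array(f["view"]); c=P@V[:3,:3].T+V[:3,3]
    F=240/np.tan(np.radians(f["vfov"]/2)); return np.c_[f["cx"]+F*c[:,0]/-c[:,2], f["cy"]-F*c[:,1]/-c[:,2]]
def ray(f,uv):
    F=240/np.tan(np.radians(f["vfov"]/2)); V=np.array(f["view"]); d=np.array([(uv[0]-f["cx"])/F,-(uv[1]-f["cy"])/F,-1])
    R=V[:3,:3]; return -R.T@V[:3,3], R.T@d
def atz(f,uv,z):
    o,d=ray(f,uv); return o+d*(z-o[2])/d[2]
def tri(obs):
    A=np.zeros((3,3));b=np.zeros(3)
    for f,uv in obs:
        o,d=ray(f,uv); d=d/np.linalg.norm(d); M=np.eye(3)-np.outer(d,d); A+=M;b+=M@o
    p=np.linalg.solve(A,b); return p,[np.round(proj(f,p)[0]-uv,1) for f,uv in obs]
E
python3 - <<'E'
from h import *
import pickle
fs={}
for n in("top","side","wrist"):
    f=grab(n,f"pics/{n}0.png"); fs[n]=f; V=np.array(f["view"]); print(n,{k:v for k,v in f.items() if k not in("color","view")}, (-V[:3,:3].T@V[:3,3]).round(), V[2,:3].round(2))
pickle.dump(fs,open("f0.pkl","wb"))
print(env.state())
E
```

```text
top {'vfov': 49.354985868810054, 'cx': 328.6514356644549, 'cy': 239.92860716679812} [ 369.   52. 1345.] [-0.07  0.01  1.  ]
side {'vfov': 57.581844399833074, 'cx': 324.1966685505379, 'cy': 235.46759164922202} [156. 768. 628.] [-0.33  0.75  0.57]
wrist {'vfov': 66.2610354472793, 'cx': 316.1938034032205, 'cy': 241.5164319015675} [ 283. -504.  385.] [0.23 0.09 0.97]
{'time_s': 0.15, 'qpos': array([-6.87562904e+01,  1.83433302e+01,  8.96908975e+01,  1.99473803e-03,
        7.20429847e+01, -1.14510786e+00]), 'qvel': array([ 0.02262564, -0.12340321, -0.18317541,  0.09619218,  0.02578439,
       -0.06866087]), 'effort': array([ 5.84451391e-04, -4.12773943e+01, -2.32153559e+01,  7.27436109e-02,
        4.33650403e-02, -1.09977561e-04]), 'ee_pos': array([ 218.8926715 , -531.29536457,  213.30866522]), 'ee_rot': array([-1.79922841e+02, -3.43941749e-03,  2.23881989e+01]), 'force': array([0.51009627, 0.51128058, 0.38882065]), 'torque': array([ 0.03799998,  0.0019715 , -0.01741634]), 'gripper_force': 0.0, 'gripper_width': 91.45065292559987}
```

View pics/top0.png

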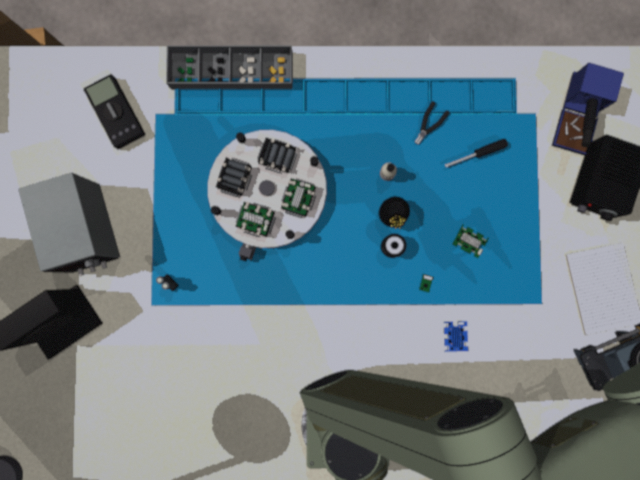

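View pics/side0.png

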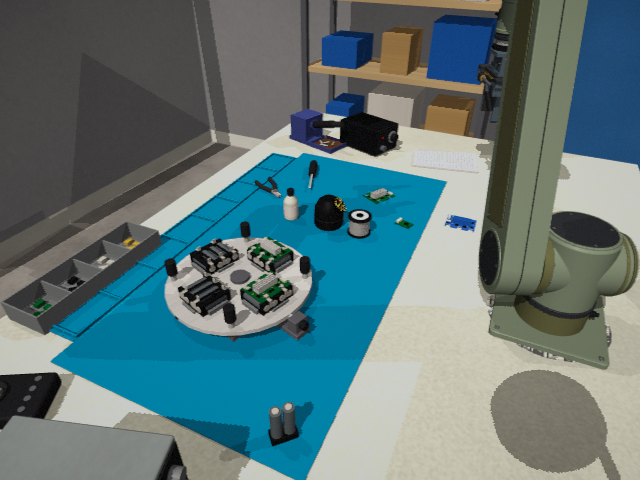

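The table is at top (268,188), with the plunger block at (247,252). That makes the finished work_pack the one at (256,218), done_pack (298,197), next_pack (235,176) and far_pack (277,155). The near post, between work and next, is at (216,210).

Board candidates are green with heat sink at (470,240), blue at (456,336) and small green at (427,283). The one at (470,240) fits, because it is green with a finned sink. I'll confirm that in enlarged crops.

Run:
```python
from h import *
import pickle
fs=pickle.load(open("f0.pkl","rb"))
t=fs["top"]["color"][:,:,::-1]; s=fs["side"]["color"][:,:,::-1]
def c(im,x,y,w,h): return cv2.resize(im[y:y+h,x:x+w],(400,300),interpolation=cv2.INTER_CUBIC)
cv2.imwrite("pics/c1.png",np.vstack([np.hstack([c(t,200,125,160,120),c(t,370,190,128,96)]),np.hstack([c(s,150,210,180,135),c(s,280,150,160,120)])]))
T=fs["top"];S=fs["side"]
for n,uv,z in [("centre",(268,188),40),("near",(216,210),88),("p2",(290,234),88),("p3",(241,137),88),("p4",(315,161),88),("plunger",(247,252),44),("next",(235,176),66),("board",(470,240),12),("bottle",(388,172),85),("dome",(395,212),60),("reel",(393,245),50),("cells",(166,283),67),("screwd",(490,148),10),("small",(427,283),6)]:
    print(n,atz(T,uv,z).round())
for a,b in [((216,210),(230,307)),((241,134),(171,261)),((315,160),(245,224)),((290,234),(305,258)),((470,239),(378,192)),((268,188),(240,277))]:
    print(tri([(T,a),(S,b)]))
```

```text
centre [597. 197.  40.]
near [535. 317.  88.]
p2 [476. 138.  88.]
p3 [715. 258.  88.]
p4 [654.  77.  88.]
plunger [435. 248.  44.]
next [623. 276.  66.]
board [ 465. -318.   12.]
bottle [ 627. -101.   85.]
dome [ 532. -120.   60.]
reel [ 451. -115.   50.]
cells [359. 441.  67.]
screwd [ 705. -376.   10.]
small [ 356. -207.    6.]
(array([535.50134947, 317.99833833,  84.36936312]), [array([0., 0.]), array([-0., -0.])])
(array([721.42657755, 257.53917098,  83.80133783]), [array([0.5, 0.8]), array([-1.1, -0.2])])
(array([658.36224984,  77.60650114,  84.48174397]), [array([-0.1, -0.3]), array([0.3, 0. ])])
(array([476.16323964, 138.20647788,  88.4575011 ]), [array([-0. , -0.1]), array([0.1, 0. ])])
(array([ 466.90640946, -316.26845986,   17.97798376]), [array([0., 0.]), array([-0., -0.])])
(array([597.6578277 , 197.46579764,  39.90637532]), [array([-0.2, -0.4]), array([0.5, 0.1])])
```

View pics/c1.png

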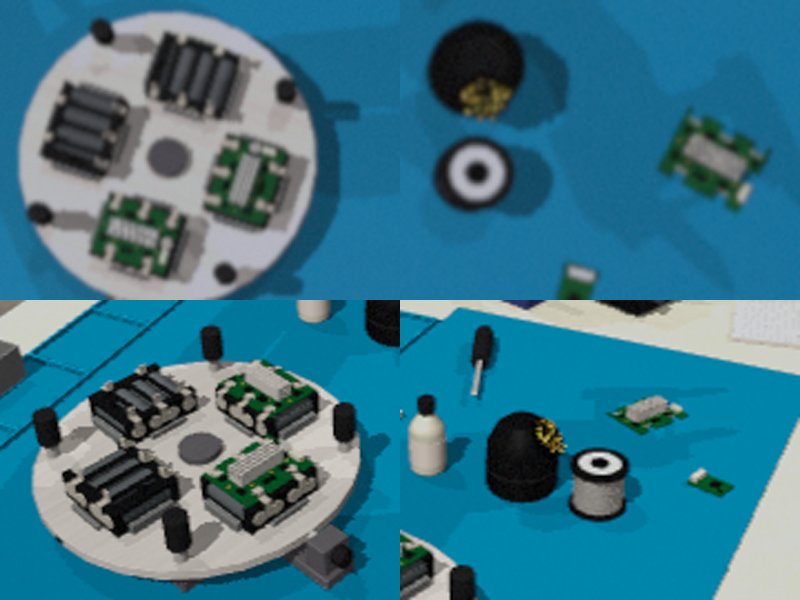

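The crops confirm it: the green board with the finned sink (top (470,240), side (378,192)) is the board. The blue one and the small green one are not meant. The table axis is about (597,197), the near post about (535,317) with a measured top of 84–88, and its radius of 135 agrees. The working direction is 162.5°.

Next I move above the post.

>>> {"api": "move_arm", "payload": {
  "plan": [
    {"tx": 1.2,"ty": -1.3},
    {"tx": 2.5,"ty": -2.7},
    {"tx": 2.5,"ty": -2.7},
    {"tx": 2.5,"ty": -2.7},
    {"tx": 2.5,"ty": -2.7},
    {"tx": 2.5,"ty": -2.7},
    {"tx": 2.5,"ty": -2.7},
    {"tx": 2.5,"ty": -2.7},
    {"tx": 2.5,"ty": -2.7},
    {"tx": 2.5,"ty": -2.7},
    {"tx": 2.5,"ty": -2.7},
    {"tx": 2.5,"ty": -2.7}
  ],
  "gripper": 4.2
}}

```text
schema error: expected keys tx, ty, tz, wx, wy, wz
```

>>> {"api": "move_arm", "payload": {
  "plan": [
    {"tx": 2.5,"ty": -2.7},
    {"tx": 2.5,"ty": -2.7},
    {"tx": 2.5,"ty": -2.7},
    {"tx": 2.5,"ty": -2.7},
    {"tx": 2.5,"ty": -2.7},
    {"tx": 2.5,"ty": -2.7},
    {"tx": 2.5,"ty": -2.7},
    {"tx": 2.5,"ty": -2.7},
    {"tx": 2.5,"ty": -2.7},
    {"tx": 2.5,"ty": -2.7},
    {"tx": 2.5,"ty": -2.7},
    {"tx": 2.5,"ty": -2.7}
  ]
}}

```text
schema error: expected keys tx, ty, tz, wx, wy, wz
```

>>> {"api": "move_arm", "payload": {
  "plan": [
    {"wz": -0.12,"tx": 1},
    {"wz": -0.12},
    {"wz": -0.12},
    {"wz": -0.12},
    {"wz": -0.12},
    {"wz": -0.12},
    {"wz": -0.12},
    {"wz": -0.12},
    {"wz": -0.12},
    {"wz": -0.12},
    {"wz": -0.12},
    {"wz": -0.12}
  ]
}}

```text
schema error: expected keys tx, ty, tz, wx, wy, wz
```

>>> {"api": "move_arm", "payload": {
  "plan": [
    {"tx": 1.2,"ty": -1.3,"tz": 0,"wx": 0,"wy": 0,"wz": 0},
    {"tx": 2.5,"ty": -2.7,"tz": 0,"wx": 0,"wy": 0,"wz": 0},
    {"tx": 2.5,"ty": -2.7,"tz": 0,"wx": 0,"wy": 0,"wz": 0},
    {"tx": 2.5,"ty": -2.7,"tz": 0,"wx": 0,"wy": 0,"wz": 0},
    {"tx": 2.5,"ty": -2.7,"tz": 0,"wx": 0,"wy": 0,"wz": 0},
    {"tx": 2.5,"ty": -2.7,"tz": 0,"wx": 0,"wy": 0,"wz": 0},
    {"tx": 2.5,"ty": -2.7,"tz": 0,"wx": 0,"wy": 0,"wz": 0},
    {"tx": 2.5,"ty": -2.7,"tz": 0,"wx": 0,"wy": 0,"wz": 0},
    {"tx": 2.5,"ty": -2.7,"tz": 0,"wx": 0,"wy": 0,"wz": 0},
    {"tx": 2.5,"ty": -2.7,"tz": 0,"wx": 0,"wy": 0,"wz": 0},
    {"tx": 2.5,"ty": -2.7,"tz": 0,"wx": 0,"wy": 0,"wz": 0},
    {"tx": 2.5,"ty": -2.7,"tz": 0,"wx": 0,"wy": 0,"wz": 0}
  ],
  "gripper": 4.2
}}

```text
time_s: 1.15
ee_pos: [366.3, -134.0, 213.9]
ee_rot: [180.0, -0.0, 22.4]
force: [0.1, -0.9, 0.9]
gripper_width: 42.1
gripper_force: 0.0
```

>>> {"api": "move_arm", "payload": {
  "plan": [
    {"tx": 2.5,"ty": -2.7,"tz": 0,"wx": 0,"wy": 0,"wz": 0},
    {"tx": 2.5,"ty": -2.7,"tz": 0,"wx": 0,"wy": 0,"wz": 0},
    {"tx": 2.5,"ty": -2.7,"tz": 0,"wx": 0,"wy": 0,"wz": 0},
    {"tx": 2.5,"ty": -2.7,"tz": 0,"wx": 0,"wy": 0,"wz": 0},
    {"tx": 2.5,"ty": -2.7,"tz": 0,"wx": 0,"wy": 0,"wz": 0},
    {"tx": 2.5,"ty": -2.7,"tz": 0,"wx": 0,"wy": 0,"wz": 0},
    {"tx": 2.5,"ty": -2.7,"tz": 0,"wx": 0,"wy": 0,"wz": 0},
    {"tx": 2.5,"ty": -2.7,"tz": 0,"wx": 0,"wy": 0,"wz": 0},
    {"tx": 2.5,"ty": -2.7,"tz": 0,"wx": 0,"wy": 0,"wz": 0},
    {"tx": 2.5,"ty": -2.7,"tz": 0,"wx": 0,"wy": 0,"wz": 0},
    {"tx": 2.5,"ty": -2.7,"tz": 0,"wx": 0,"wy": 0,"wz": 0},
    {"tx": 1.2,"ty": -1.3,"tz": 0,"wx": 0,"wy": 0,"wz": 0}
  ]
}}

```text
time_s: 2.15
ee_pos: [514.5, 264.2, 213.3]
ee_rot: [-179.9, -0.0, 22.5]
force: [-0.5, -1.1, 0.2]
gripper_width: 41.8
gripper_force: 0.0
```

>>> {"api": "move_arm", "payload": {
  "plan": [
    {"tx": 2.2,"ty": -2.3,"tz": 0,"wx": 0,"wy": 0,"wz": -0.12},
    {"tx": 0,"ty": 0,"tz": 0,"wx": 0,"wy": 0,"wz": -0.12},
    {"tx": 0,"ty": 0,"tz": 0,"wx": 0,"wy": 0,"wz": -0.12},
    {"tx": 0,"ty": 0,"tz": 0,"wx": 0,"wy": 0,"wz": -0.12},
    {"tx": 0,"ty": 0,"tz": 0,"wx": 0,"wy": 0,"wz": -0.12},
    {"tx": 0,"ty": 0,"tz": 0,"wx": 0,"wy": 0,"wz": -0.12},
    {"tx": 0,"ty": 0,"tz": 0,"wx": 0,"wy": 0,"wz": -0.12},
    {"tx": 0,"ty": 0,"tz": 0,"wx": 0,"wy": 0,"wz": -0.12},
    {"tx": 0,"ty": 0,"tz": 0,"wx": 0,"wy": 0,"wz": -0.12},
    {"tx": 0,"ty": 0,"tz": 0,"wx": 0,"wy": 0,"wz": -0.12},
    {"tx": 0,"ty": 0,"tz": 0,"wx": 0,"wy": 0,"wz": -0.12},
    {"tx": 0,"ty": 0,"tz": 0,"wx": 0,"wy": 0,"wz": -0.12}
  ]
}}

```text
time_s: 3.15
ee_pos: [525.0, 289.8, 213.5]
ee_rot: [-179.9, 0.0, 105.2]
force: [-0.5, -0.2, -0.9]
gripper_width: 42.0
gripper_force: 0.0
```

>>> {"api": "move_arm", "payload": {
  "plan": [
    {"tx": 0,"ty": 0,"tz": 0,"wx": 0,"wy": 0,"wz": -0.1075},
    {"tx": 0,"ty": 0,"tz": 0,"wx": 0,"wy": 0,"wz": -0.1075},
    {"tx": 2.0,"ty": 2.2,"tz": 0,"wx": 0,"wy": 0,"wz": 0},
    {"tx": 0,"ty": 0,"tz": 2.0,"wx": 0,"wy": 0,"wz": 0},
    {"tx": 0,"ty": 0,"tz": 2.0,"wx": 0,"wy": 0,"wz": 0},
    {"tx": 0,"ty": 0,"tz": 0,"wx": 0,"wy": 0,"wz": 0}
  ]
}}

```text
time_s: 3.65
ee_pos: [533.2, 316.7, 169.5]
ee_rot: [-179.5, 0.0, 117.2]
force: [-0.9, -0.7, -0.3]
gripper_width: 42.1
gripper_force: 0.0
```

Run:
```python
from h import *
import pickle
s=env.state(); print(s["ee_pos"],s["ee_rot"],s["qpos"])
f=grab("wrist","pics/w1.png"); pickle.dump(f,open("w1.pkl","wb"))
im=f["color"][:,:,::-1].copy()
u=np.radians(162.5); c=np.array([597,197]); 
for a in (117.5,207.5,27.5,-62.5):
    p=c+135*np.array([np.cos(np.radians(a)),np.sin(np.radians(a))]); q=proj(f,[*p,88])[0]; print(a,p.round(),q.round()); cv2.drawMarker(im,tuple(int(v) for v in q),(0,0,255),0,12)
cv2.imwrite("pics/w1m.png",im)
```

```text
[533.2468209  316.68283489 169.48201421] [-1.79495426e+02  3.09839801e-02  1.17241511e+02] [ 2.96479027e+01  2.42966218e+01  8.69426004e+01 -1.04466817e-02
  6.92662085e+01  2.41026926e+00]
117.5 [535. 317.] [318. 250.]
207.5 [477. 135.] [152. 411.]
27.5 [717. 259.] [487. 412.]
-62.5 [659.  77.] [319. 541.]
```

View pics/w1m.png

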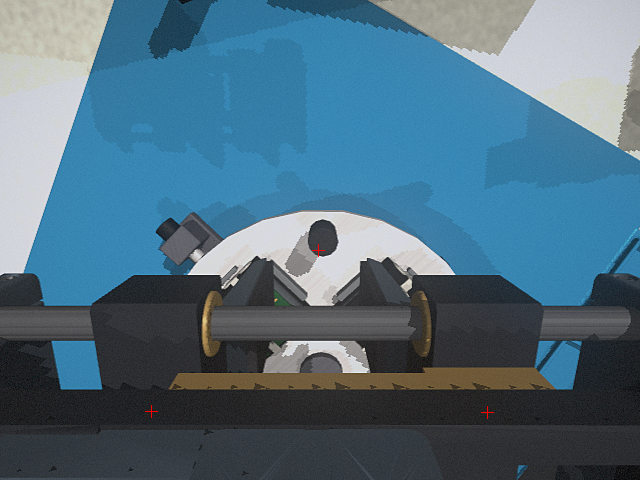

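Run:
```python
from h import *
import pickle
f=pickle.load(open("w1.pkl","rb"));V=np.array(f["view"]);print((-V[:3,:3].T@V[:3,3]).round(),V[2,:3].round(2))
for z in(56,88):print(proj(f,[535,317,z]).round())
print("knob top/bot rays",[ (uv,z,atz(f,uv,z).round(1)) for uv in((322,231),(322,235),(323,240)) for z in (88,)])
print(proj(f,[533.2,316.7,169.5]))
im=f["color"].astype(int); 
for r in range(212,260,3): 
    x=[c for c in range(290,350) if im[r,c].sum()<130]; print(r,(x[0],x[-1]) if x else None, end=' ')
# disc edge: columns
print([ (c,[r for r in range(190,300) if im[r,c].min()>130][:1], ) for c in range(240,420,20)])
for c in range(240,420,20):
    r=[r for r in range(190,300) if im[r,c].min()>130][0]; p=atz(f,(c,r),40)[:2]; print(p.round(1), np.hypot(*(p-[597,197])).round(1))
```

```text
[503. 380. 341.] [-0.1   0.22  0.97]
[[319. 239.]]
[[319. 250.]]
knob top/bot rays [((322, 231), 88, array([530.7, 330.5,  88. ])), ((322, 235), 88, array([532. , 327.9,  88. ])), ((323, 240), 88, array([534.3, 325. ,  88. ]))]
[[314.79326087 292.68550963]]
212 None 215 None 218 None 221 (316, 318) 224 (313, 313) 227 None 230 (310, 310) 233 (309, 309) 236 None 239 None 242 None 245 None 248 None 251 None 254 (328, 328) 257 None [(240, [231]), (260, [221]), (280, [216]), (300, [212]), (320, [211]), (340, [212]), (360, [216]), (380, [219]), (400, [230])]
[474.6 289.5] 153.4
[485.9 305. ] 154.9
[498.9 316.5] 154.6
[512.2 327.1] 155.3
[526.6 335.4] 155.3
[541.7 342.3] 155.5
[558.  346.9] 154.9
[574.  352.4] 157.1
[593.5 351.9] 154.9
```

The wrist picture shows the post knob at (322,238), so about 5 mm further out than I predicted from the top view. That is within the pad width. I descend, nudging slightly outward.

>>> {"api": "move_arm", "payload": {
  "plan": [
    {"tx": 0.4,"ty": 0,"tz": 1.2,"wx": 0,"wy": 0,"wz": 0},
    {"tx": 0,"ty": 0,"tz": 2.0,"wx": 0,"wy": 0,"wz": 0},
    {"tx": 0,"ty": 0,"tz": 2.0,"wx": 0,"wy": 0,"wz": 0},
    {"tx": 0,"ty": 0,"tz": 2.0,"wx": 0,"wy": 0,"wz": 0},
    {"tx": 0,"ty": 0,"tz": 1.5,"wx": 0,"wy": 0,"wz": 0},
    {"tx": 0,"ty": 0,"tz": 1.5,"wx": 0,"wy": 0,"wz": 0},
    {"tx": 0,"ty": 0,"tz": 1.0,"wx": 0,"wy": 0,"wz": 0},
    {"tx": 0,"ty": 0,"tz": 0,"wx": 0,"wy": 0,"wz": 0},
    {"tx": 0,"ty": 0,"tz": 0,"wx": 0,"wy": 0,"wz": 0}
  ]
}}

```text
time_s: 4.45
ee_pos: [534.2, 321.4, 62.5]
ee_rot: [180.0, 0.0, 117.2]
force: [0.7, -0.8, 0.3]
gripper_width: 42.0
gripper_force: 0.0
```

>>> {"api": "move_arm", "payload": {
  "plan": [
    {"tx": 0,"ty": 0,"tz": 0,"wx": 0,"wy": 0,"wz": 0},
    {"tx": 0,"ty": 0,"tz": 0,"wx": 0,"wy": 0,"wz": 0},
    {"tx": 0,"ty": 0,"tz": 0,"wx": 0,"wy": 0,"wz": 0},
    {"tx": 0,"ty": 0,"tz": 0,"wx": 0,"wy": 0,"wz": 0},
    {"tx": 0,"ty": 0,"tz": 0,"wx": 0,"wy": 0,"wz": 0}
  ],
  "gripper": 1.9,
  "force": 8
}}

```text
time_s: 4.87
ee_pos: [534.3, 321.6, 62.9]
ee_rot: [179.9, 0.0, 117.2]
force: [0.5, 0.7, 3.6]
gripper_width: 21.9
gripper_force: 8.0
```

>>> {"api": "move_arm", "payload": {
  "plan": [
    {"tx": -0.03,"ty": -0.885,"tz": 0,"wx": 0,"wy": 0,"wz": -0.0655},
    {"tx": -0.03,"ty": -0.885,"tz": 0,"wx": 0,"wy": 0,"wz": -0.0655},
    {"tx": -0.03,"ty": -0.885,"tz": 0,"wx": 0,"wy": 0,"wz": -0.0655},
    {"tx": -0.03,"ty": -0.885,"tz": 0,"wx": 0,"wy": 0,"wz": -0.0655},
    {"tx": -0.03,"ty": -0.885,"tz": 0,"wx": 0,"wy": 0,"wz": -0.0655},
    {"tx": -0.03,"ty": -0.885,"tz": 0,"wx": 0,"wy": 0,"wz": -0.0655}
  ]
}}

```text
time_s: 5.37
ee_pos: [494.0, 289.8, 63.0]
ee_rot: [179.7, 0.1, 139.9]
force: [2.6, 3.6, 0.9]
gripper_width: 21.9
gripper_force: 8.0
```

>>> {"api": "move_arm", "payload": {
  "plan": [
    {"tx": -0.03,"ty": -0.885,"tz": 0,"wx": 0,"wy": 0,"wz": -0.0655},
    {"tx": -0.03,"ty": -0.885,"tz": 0,"wx": 0,"wy": 0,"wz": -0.0655},
    {"tx": -0.03,"ty": -0.885,"tz": 0,"wx": 0,"wy": 0,"wz": -0.0655},
    {"tx": -0.03,"ty": -0.885,"tz": 0,"wx": 0,"wy": 0,"wz": -0.0655},
    {"tx": -0.03,"ty": -0.885,"tz": 0,"wx": 0,"wy": 0,"wz": -0.0655},
    {"tx": -0.03,"ty": -0.885,"tz": 0,"wx": 0,"wy": 0,"wz": -0.0655}
  ]
}}

```text
time_s: 5.87
ee_pos: [467.7, 243.1, 62.9]
ee_rot: [179.8, 0.1, 162.4]
force: [0.4, 1.1, 3.4]
gripper_width: 21.6
gripper_force: 8.0
```

>>> {"api": "move_arm", "payload": {
  "plan": [
    {"tx": -0.03,"ty": -0.885,"tz": 0,"wx": 0,"wy": 0,"wz": -0.0655},
    {"tx": -0.03,"ty": -0.885,"tz": 0,"wx": 0,"wy": 0,"wz": -0.0655},
    {"tx": -0.03,"ty": -0.885,"tz": 0,"wx": 0,"wy": 0,"wz": -0.0655},
    {"tx": -0.03,"ty": -0.885,"tz": 0,"wx": 0,"wy": 0,"wz": -0.0655},
    {"tx": -0.03,"ty": -0.885,"tz": 0,"wx": 0,"wy": 0,"wz": -0.0655},
    {"tx": -0.03,"ty": -0.885,"tz": 0,"wx": 0,"wy": 0,"wz": -0.0655}
  ]
}}

```text
time_s: 6.37
ee_pos: [461.9, 189.6, 62.9]
ee_rot: [180.0, 0.2, -175.0]
force: [1.7, -0.1, 3.0]
gripper_width: 21.8
gripper_force: 8.0
```

>>> {"api": "move_arm", "payload": {
  "plan": [
    {"tx": -0.03,"ty": -0.885,"tz": 0,"wx": 0,"wy": 0,"wz": -0.0655},
    {"tx": -0.03,"ty": -0.885,"tz": 0,"wx": 0,"wy": 0,"wz": -0.0655},
    {"tx": -0.03,"ty": -0.885,"tz": 0,"wx": 0,"wy": 0,"wz": -0.0655},
    {"tx": -0.03,"ty": -0.885,"tz": 0,"wx": 0,"wy": 0,"wz": -0.0655},
    {"tx": -0.03,"ty": -0.885,"tz": 0,"wx": 0,"wy": 0,"wz": -0.0655},
    {"tx": -0.03,"ty": -0.885,"tz": 0,"wx": 0,"wy": 0,"wz": -0.0655},
    {"tx": 0,"ty": 0,"tz": 0,"wx": 0,"wy": 0,"wz": 0},
    {"tx": 0,"ty": 0,"tz": 0,"wx": 0,"wy": 0,"wz": 0}
  ]
}}

```text
time_s: 7.03
ee_pos: [477.0, 139.3, 62.8]
ee_rot: [-180.0, 0.2, -152.9]
force: [2.2, 0.7, 5.2]
gripper_width: 21.8
gripper_force: 8.0
```

>>> {"api": "move_arm", "payload": {
  "plan": [
    {"tx": 0,"ty": 0,"tz": 0,"wx": 0,"wy": 0,"wz": 0},
    {"tx": 0,"ty": 0,"tz": 0,"wx": 0,"wy": 0,"wz": 0},
    {"tx": 0,"ty": 0,"tz": 0,"wx": 0,"wy": 0,"wz": 0},
    {"tx": 0,"ty": 0,"tz": 0,"wx": 0,"wy": 0,"wz": 0},
    {"tx": 0,"ty": 0,"tz": 0,"wx": 0,"wy": 0,"wz": 0}
  ],
  "gripper": 4.4
}}

```text
time_s: 7.45
ee_pos: [475.1, 139.1, 61.6]
ee_rot: [180.0, -0.1, -152.7]
force: [-0.4, -0.9, -0.0]
gripper_width: 43.8
gripper_force: 0.0
```

Run:
```python
from h import *
import pickle
s=env.state(); print(s["ee_pos"],s["ee_rot"],s["qpos"].round(),s["force"])
f=grab("side","pics/s2.png")
im=f["color"][:,:,::-1]; cv2.imwrite("pics/s2c.png",cv2.resize(im[190:350,140:400],(780,480),interpolation=cv2.INTER_CUBIC))
```

```text
[475.1142488  139.08817631  61.60822057] [ 1.79991335e+02 -6.02329512e-02 -1.52706567e+02] [  15.   20.  112.   -0.   48. -102.] [-0.3841745  -0.86841195 -0.03515162]
```

View pics/s2c.png

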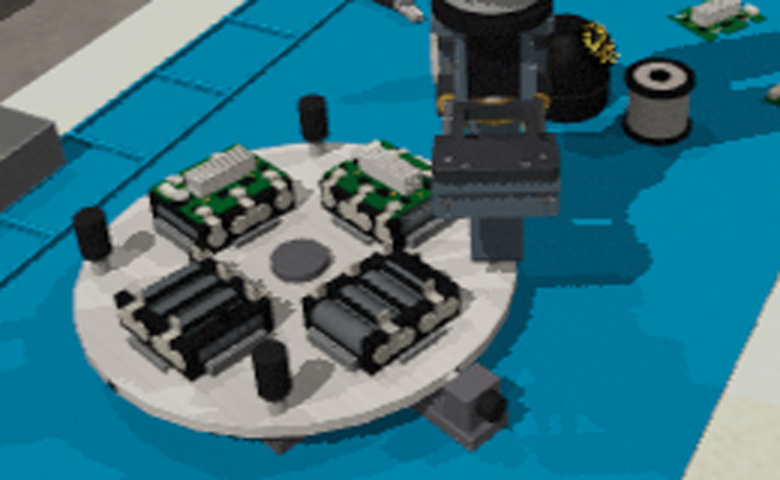

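The table has turned and settled: a bare pack now sits at the plunger and the near post is at the gripper. Next I rise, turn the wrist and look down on the bare pack.

>>> {"api": "move_arm", "payload": {
  "plan": [
    {"tx": 0,"ty": 0,"tz": -1.5,"wx": 0,"wy": 0,"wz": 0},
    {"tx": 0,"ty": 0,"tz": -3.0,"wx": 0,"wy": 0,"wz": 0},
    {"tx": 0,"ty": 0,"tz": -3.5,"wx": 0,"wy": 0,"wz": 0},
    {"tx": 0,"ty": 0,"tz": -3.5,"wx": 0,"wy": 0,"wz": 0},
    {"tx": 0,"ty": 0,"tz": -3.5,"wx": 0,"wy": 0,"wz": 0.12},
    {"tx": 0,"ty": 0,"tz": -2.0,"wx": 0,"wy": 0,"wz": 0.12},
    {"tx": 0,"ty": 0,"tz": 0,"wx": 0,"wy": 0,"wz": 0.12},
    {"tx": 0,"ty": 0,"tz": 0,"wx": 0,"wy": 0,"wz": 0.12},
    {"tx": 0,"ty": 0,"tz": 0,"wx": 0,"wy": 0,"wz": 0.12},
    {"tx": 0,"ty": 0,"tz": 0,"wx": 0,"wy": 0,"wz": 0.12},
    {"tx": 0,"ty": 0,"tz": 0,"wx": 0,"wy": 0,"wz": 0.12},
    {"tx": 0,"ty": 0,"tz": 0,"wx": 0,"wy": 0,"wz": 0.12}
  ]
}}

```text
time_s: 8.5
ee_pos: [475.3, 139.0, 231.7]
ee_rot: [-180.0, -0.0, 151.9]
force: [-0.8, 0.6, -0.1]
gripper_width: 43.9
gripper_force: 0.0
```

>>> {"api": "move_arm", "payload": {
  "plan": [
    {"tx": 0,"ty": 0,"tz": 0,"wx": 0,"wy": 0,"wz": 0.12},
    {"tx": 0,"ty": 0,"tz": 0,"wx": 0,"wy": 0,"wz": 0.12},
    {"tx": 0,"ty": 0,"tz": 0,"wx": 0,"wy": 0,"wz": 0.12},
    {"tx": 0,"ty": 0,"tz": 0,"wx": 0,"wy": 0,"wz": 0.12},
    {"tx": 0,"ty": 0,"tz": 0,"wx": 0,"wy": 0,"wz": 0.12},
    {"tx": 0,"ty": 0,"tz": 0,"wx": 0,"wy": 0,"wz": 0.12},
    {"tx": 0,"ty": 0,"tz": 0,"wx": 0,"wy": 0,"wz": 0.12},
    {"tx": 0,"ty": 0,"tz": 0,"wx": 0,"wy": 0,"wz": 0.12},
    {"tx": 0,"ty": 0,"tz": 0,"wx": 0,"wy": 0,"wz": 0.12},
    {"tx": 0,"ty": 0,"tz": 0,"wx": 0,"wy": 0,"wz": 0.12},
    {"tx": 0,"ty": 0,"tz": 0,"wx": 0,"wy": 0,"wz": 0.12},
    {"tx": 0,"ty": 0,"tz": 0,"wx": 0,"wy": 0,"wz": 0}
  ],
  "gripper": 4.4
}}

```text
time_s: 9.5
ee_pos: [475.4, 139.0, 231.7]
ee_rot: [-180.0, 0.0, 76.5]
force: [0.4, 0.4, 0.6]
gripper_width: 44.5
gripper_force: 0.0
```

Run:
```python
from h import *
import pickle
s=env.state(); print(s["ee_pos"],s["ee_rot"],s["qpos"].round())
f=grab("wrist"); t=grab("top"); pickle.dump((f,t),open("w2.pkl","wb"))
V=np.array(f["view"]);print((-V[:3,:3].T@V[:3,3]).round(),proj(f,[[515,224,66],[597,197,40]]))
cv2.imwrite("pics/w2.png",f["color"][:,:,::-1])
```

```text
[475.41671509 139.00045834 231.71394068] [-1.79975575e+02  1.76524672e-02  7.65372907e+01] [15. 10. 98. -0. 72. 28.]
[492. 207. 404.] [[338.00018016 122.78550716]
 [427.04642823 132.50354754]]
```

View pics/w2.png

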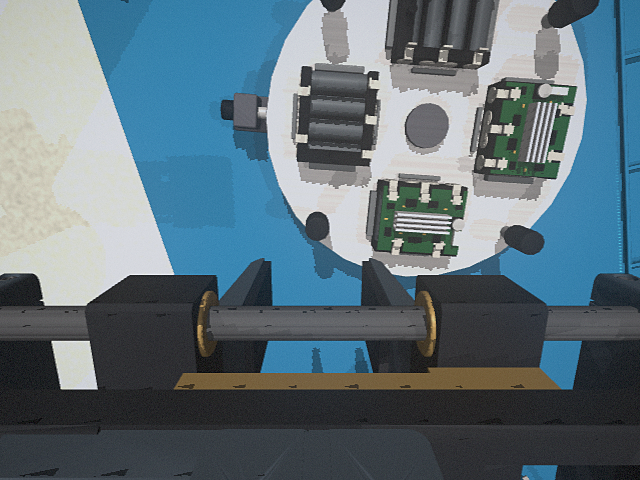

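The wrist view shows the bare next_pack at the plunger, centred at about (337,117). It has three tabs on the right, inner edge ((372,75),(372,118),(368,160)) and two on the left ((305,98),(300,142)). So its +y points inward and its +x, the boss end, points down in the image, at world angle about 252.5°. The finished pack at (420,218), with its screw on the right, agrees.

Now to the board.

>>> {"api": "move_arm", "payload": {
  "plan": [
    {"tx": -1.8,"ty": 0.3,"tz": 0,"wx": 0,"wy": 0,"wz": 0},
    {"tx": -3.6,"ty": 0.6,"tz": 0,"wx": 0,"wy": 0,"wz": 0},
    {"tx": -3.6,"ty": 0.6,"tz": 0,"wx": 0,"wy": 0,"wz": 0},
    {"tx": -3.6,"ty": 0.6,"tz": 0,"wx": 0,"wy": 0,"wz": 0},
    {"tx": -3.6,"ty": 0.6,"tz": 0,"wx": 0,"wy": 0,"wz": 0},
    {"tx": -3.6,"ty": 0.6,"tz": 0,"wx": 0,"wy": 0,"wz": 0},
    {"tx": -3.6,"ty": 0.6,"tz": 0,"wx": 0,"wy": 0,"wz": 0},
    {"tx": -3.6,"ty": 0.6,"tz": 0,"wx": 0,"wy": 0,"wz": 0},
    {"tx": -3.6,"ty": 0.6,"tz": 0,"wx": 0,"wy": 0,"wz": 0},
    {"tx": -3.6,"ty": 0.6,"tz": 0,"wx": 0,"wy": 0,"wz": 0},
    {"tx": -3.6,"ty": 0.6,"tz": 0,"wx": 0,"wy": 0,"wz": 0},
    {"tx": -3.6,"ty": 0.6,"tz": 0,"wx": 0,"wy": 0,"wz": 0}
  ]
}}

```text
time_s: 10.6
ee_pos: [446.6, -281.5, 232.0]
ee_rot: [180.0, -0.0, 76.8]
force: [1.3, -0.7, -0.1]
gripper_width: 44.3
gripper_force: 0.0
```

>>> {"api": "move_arm", "payload": {
  "plan": [
    {"tx": -3.6,"ty": 0.6,"tz": 0,"wx": 0,"wy": 0,"wz": 0},
    {"tx": -3.6,"ty": 0.6,"tz": 0,"wx": 0,"wy": 0,"wz": 0},
    {"tx": -1.8,"ty": 0.6,"tz": 0,"wx": 0,"wy": 0,"wz": 0.1},
    {"tx": 0,"ty": 0,"tz": 0,"wx": 0,"wy": 0,"wz": 0.115},
    {"tx": 0,"ty": 0,"tz": 0,"wx": 0,"wy": 0,"wz": 0},
    {"tx": 0,"ty": 0,"tz": 0,"wx": 0,"wy": 0,"wz": 0},
    {"tx": 0,"ty": 0,"tz": 0,"wx": 0,"wy": 0,"wz": 0}
  ]
}}

```text
time_s: 11.18
ee_pos: [443.9, -370.8, 231.9]
ee_rot: [-180.0, -0.0, 64.6]
force: [-0.0, -0.8, 0.5]
gripper_width: 44.3
gripper_force: 0.0
```

Run:
```python
from h import *
import pickle
s=env.state(); print(s["ee_pos"],s["ee_rot"],s["qpos"].round())
f=grab("wrist"); pickle.dump(f,open("w3.pkl","wb"))
V=np.array(f["view"]);print((-V[:3,:3].T@V[:3,3]).round(),proj(f,[[466,-317,14]]))
cv2.imwrite("pics/w3.png",cv2.resize(f["color"][:300,160:560,::-1],(800,600),interpolation=cv2.INTER_CUBIC))
```

```text
[ 443.86850692 -370.81174319  231.92823009] [-1.79980253e+02 -1.06933681e-02  6.45612848e+01] [-41.  18.  87.   0.  75. -16.]
[ 474. -307.  404.] [[313.86502084 160.4028837 ]]
```

View pics/w3.png

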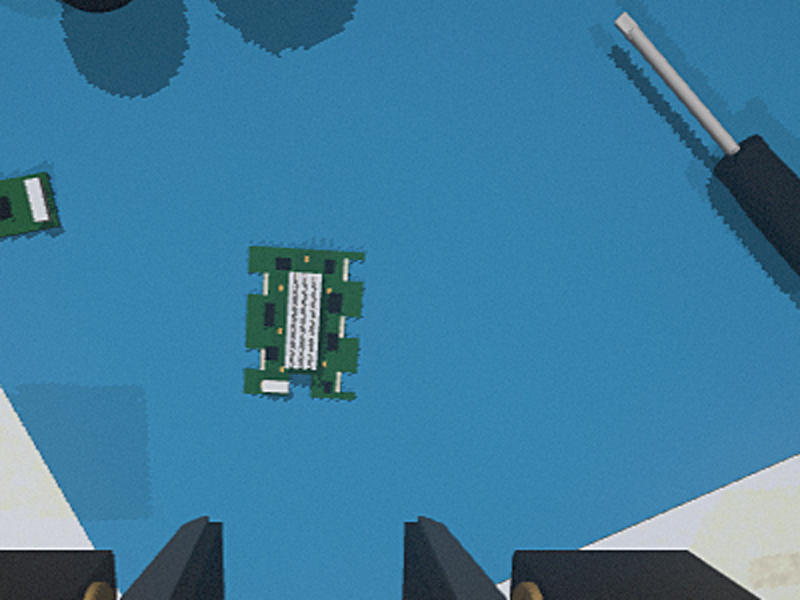

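Viewed from the wrist, the board has its sink centred at crop (303,321), full picture (311,160). The U-notch is at the bottom (302,383), with three notches on the right edge and two on the left. That is the same sense as the pack, so no half turn is needed. I take a second view from lower and sideways.

>>> {"api": "move_arm", "payload": {
  "plan": [
    {"tx": 0,"ty": -1.0,"tz": 2.0,"wx": 0,"wy": 0,"wz": 0},
    {"tx": 0,"ty": -2.0,"tz": 3.0,"wx": 0,"wy": 0,"wz": 0},
    {"tx": 0,"ty": -2.0,"tz": 3.0,"wx": 0,"wy": 0,"wz": 0},
    {"tx": 0,"ty": 0,"tz": 0,"wx": 0,"wy": 0,"wz": 0},
    {"tx": 0,"ty": 0,"tz": 0,"wx": 0,"wy": 0,"wz": 0},
    {"tx": 0,"ty": 0,"tz": 0,"wx": 0,"wy": 0,"wz": 0}
  ],
  "gripper": 3.6
}}

```text
time_s: 11.73
ee_pos: [400.6, -350.7, 153.7]
ee_rot: [179.8, 0.1, 64.4]
force: [0.2, -0.7, 1.1]
gripper_width: 36.3
gripper_force: 0.0
```

```bash
cat >> h.py <<'E'
def blobs(f,lo,hi,box,minA):
    x0,y0,x1,y1=box; h=cv2.cvtColor(f["color"],cv2.COLOR_RGB2HSV)[y0:y1,x0:x1]
    m=cv2.morphologyEx(cv2.inRange(h,lo,hi),cv2.MORPH_CLOSE,np.ones((5,5),np.uint8))
    cs,_=cv2.findContours(m,cv2.RETR_EXTERNAL,cv2.CHAIN_APPROX_NONE)
    return [((np.array(r[0])+[x0,y0]).round(1),np.array(r[1]).round(1),round(r[2],1),cv2.boxPoints(r)+[x0,y0]) for r in (cv2.minAreaRect(c) for c in cs if cv2.contourArea(c)>minA)]
G=((40,80,30),(85,255,200)); W=((0,0,140),(180,60,255))
E
python3 - <<'E'
from h import *
import pickle
s=env.state(); print(s["ee_pos"],s["ee_rot"])
f4=grab("wrist","pics/w4.png"); pickle.dump(f4,open("w4.pkl","wb")); f3=pickle.load(open("w3.pkl","rb"))
for f,b in((f3,(260,110,360,220)),(f4,(270,60,480,260))):
    print("pred",proj(f,[[466,-317,20]]))
    for n,c,a in(("G",G,800),("W",W,300)):
        for r in blobs(f,*c,b,a): print(n,r[:3],np.array([atz(f,p,6 if n=="G" else 20)[:2] for p in r[3]]).round(1).tolist(), atz(f,r[0],6 if n=="G" else 20).round(1))
E
```

```text
[ 400.58338528 -350.68732979  153.65132236] [1.79773368e+02 6.09058191e-02 6.44217617e+01]
pred [[313.82177969 160.58681555]]
G (array([311. , 160.9]), array([57. , 73.4]), 3.5) [[416.9, -335.4], [455.2, -269.9], [506.8, -298.2], [470.9, -365.3]] [ 462.9 -316.4    6. ]
W (array([311.1, 159.9]), array([16.4, 48. ]), 2.8) [[444.7, -332.5], [467.8, -290.6], [482.3, -298.4], [459.6, -340.6]] [ 463.8 -315.2   20. ]
pred [[370.92273816 162.73948638]]
G (array([366.1, 163. ]), array([71.8, 92. ]), 3.9) [[418.1, -336.2], [455.2, -269.4], [507.1, -298.5], [473.0, -367.3]] [ 463.9 -316.8    6. ]
W (array([367.9, 161.8]), array([20.4, 61.2]), 4.8) [[444.9, -332.7], [468.4, -290.2], [482.5, -298.4], [459.6, -341.3]] [ 464.1 -315.3   20. ]
```

>>> {"api": "move_arm", "payload": {
  "plan": [
    {"tx": 0,"ty": 0,"tz": 0,"wx": 0,"wy": 0,"wz": 0.05},
    {"tx": 2.0,"ty": 1.3,"tz": 1.0,"wx": 0,"wy": 0,"wz": 0},
    {"tx": 2.1,"ty": 1.3,"tz": 3.0,"wx": 0,"wy": 0,"wz": 0},
    {"tx": 2.0,"ty": 1.3,"tz": 3.0,"wx": 0,"wy": 0,"wz": 0},
    {"tx": 0,"ty": 0,"tz": 3.0,"wx": 0,"wy": 0,"wz": 0},
    {"tx": 0,"ty": 0,"tz": 0,"wx": 0,"wy": 0,"wz": 0},
    {"tx": 0,"ty": 0,"tz": 0,"wx": 0,"wy": 0,"wz": 0},
    {"tx": 0,"ty": 0,"tz": 0,"wx": 0,"wy": 0,"wz": 0}
  ]
}}

```text
time_s: 12.45
ee_pos: [464.0, -316.4, 54.2]
ee_rot: [179.8, 0.0, 61.5]
force: [-0.0, 0.0, 0.3]
gripper_width: 36.2
gripper_force: 0.0
```

Run:
```python
from h import *
s=env.state(); print(s["ee_pos"],s["ee_rot"])
y=np.radians(s["ee_rot"][2]); d=np.array([463.9,-315.3])-s["ee_pos"][:2]; print("tx",d@[np.cos(y),np.sin(y)],"ty",d@[np.sin(y),-np.cos(y)])
```

```text
[ 463.97887481 -316.35197862   54.18307638] [1.79751789e+02 3.87331458e-02 6.14674017e+01]
tx 0.8865358385815372 ty -0.5717818363454131
```

>>> {"api": "move_arm", "payload": {
  "plan": [
    {"tx": 0.1,"ty": -0.05,"tz": 1.5,"wx": 0,"wy": 0,"wz": 0},
    {"tx": 0,"ty": 0,"tz": 1.5,"wx": 0,"wy": 0,"wz": 0},
    {"tx": 0,"ty": 0,"tz": 0.8,"wx": 0,"wy": 0,"wz": 0},
    {"tx": 0,"ty": 0,"tz": 0.4,"wx": 0,"wy": 0,"wz": 0},
    {"tx": 0,"ty": 0,"tz": 0,"wx": 0,"wy": 0,"wz": 0},
    {"tx": 0,"ty": 0,"tz": 0,"wx": 0,"wy": 0,"wz": 0},
    {"tx": 0,"ty": 0,"tz": 0,"wx": 0,"wy": 0,"wz": 0}
  ]
}}

```text
time_s: 13.03
ee_pos: [462.9, -314.4, 11.1]
ee_rot: [179.9, 0.0, 61.5]
force: [0.0, 0.8, 0.7]
gripper_width: 36.3
gripper_force: 0.0
```

>>> {"api": "move_arm", "payload": {
  "plan": [
    {"tx": 0,"ty": 0,"tz": 0,"wx": 0,"wy": 0,"wz": 0},
    {"tx": 0,"ty": 0,"tz": 0,"wx": 0,"wy": 0,"wz": 0},
    {"tx": 0,"ty": 0,"tz": 0,"wx": 0,"wy": 0,"wz": 0},
    {"tx": 0,"ty": 0,"tz": 0,"wx": 0,"wy": 0,"wz": 0},
    {"tx": 0,"ty": 0,"tz": 0,"wx": 0,"wy": 0,"wz": 0},
    {"tx": 0,"ty": 0,"tz": 0,"wx": 0,"wy": 0,"wz": 0}
  ],
  "gripper": 1.0,
  "force": 15
}}

```text
time_s: 13.53
ee_pos: [462.7, -314.0, 10.3]
ee_rot: [179.9, 0.0, 61.5]
force: [1.3, -0.6, 3.2]
gripper_width: 15.8
gripper_force: 15.0
```

>>> {"api": "move_arm", "payload": {
  "plan": [
    {"tx": 0,"ty": 0,"tz": -0.5,"wx": 0,"wy": 0,"wz": 0},
    {"tx": 0,"ty": 0,"tz": -1.0,"wx": 0,"wy": 0,"wz": 0},
    {"tx": 0,"ty": 0,"tz": -2.0,"wx": 0,"wy": 0,"wz": 0},
    {"tx": 0,"ty": 0,"tz": -2.5,"wx": 0,"wy": 0,"wz": 0},
    {"tx": 0,"ty": 0,"tz": -2.5,"wx": 0,"wy": 0,"wz": 0},
    {"tx": 0,"ty": 0,"tz": -2.5,"wx": 0,"wy": 0,"wz": 0},
    {"tx": 0,"ty": 0,"tz": -2.5,"wx": 0,"wy": 0,"wz": 0},
    {"tx": 0,"ty": 0,"tz": -1.5,"wx": 0,"wy": 0,"wz": 0},
    {"tx": 0,"ty": 0,"tz": -1.0,"wx": 0,"wy": 0,"wz": 0},
    {"tx": 0,"ty": 0,"tz": 0,"wx": 0,"wy": 0,"wz": 0},
    {"tx": 0,"ty": 0,"tz": 0,"wx": 0,"wy": 0,"wz": 0}
  ]
}}

```text
time_s: 14.45
ee_pos: [462.0, -313.5, 169.9]
ee_rot: [-180.0, 0.0, 61.5]
force: [-1.0, -0.2, -1.1]
gripper_width: 15.6
gripper_force: 15.0
```

>>> {"api": "move_arm", "payload": {
  "plan": [
    {"tx": 1.5,"ty": -0.6,"tz": 0,"wx": 0,"wy": 0,"wz": 0},
    {"tx": 3.1,"ty": -1.3,"tz": 0,"wx": 0,"wy": 0,"wz": 0},
    {"tx": 3.1,"ty": -1.3,"tz": 0,"wx": 0,"wy": 0,"wz": 0},
    {"tx": 3.1,"ty": -1.3,"tz": 0,"wx": 0,"wy": 0,"wz": 0},
    {"tx": 3.1,"ty": -1.3,"tz": 0,"wx": 0,"wy": 0,"wz": 0},
    {"tx": 3.1,"ty": -1.3,"tz": 0,"wx": 0,"wy": 0,"wz": 0},
    {"tx": 3.1,"ty": -1.3,"tz": 0,"wx": 0,"wy": 0,"wz": 0},
    {"tx": 3.1,"ty": -1.3,"tz": 0,"wx": 0,"wy": 0,"wz": 0},
    {"tx": 3.1,"ty": -1.3,"tz": 0,"wx": 0,"wy": 0,"wz": 0},
    {"tx": 3.1,"ty": -1.3,"tz": 0,"wx": 0,"wy": 0,"wz": 0}
  ]
}}

```text
time_s: 15.28
ee_pos: [493.4, 4.9, 168.3]
ee_rot: [-179.8, 0.1, 61.5]
force: [0.0, -0.1, -2.0]
gripper_width: 15.8
gripper_force: 15.0
```

>>> {"api": "move_arm", "payload": {
  "plan": [
    {"tx": 3.1,"ty": -1.3,"tz": 0,"wx": 0,"wy": 0,"wz": 0},
    {"tx": 3.1,"ty": -1.3,"tz": 0,"wx": 0,"wy": 0,"wz": 0},
    {"tx": 3.1,"ty": -1.3,"tz": 0,"wx": 0,"wy": 0,"wz": 0},
    {"tx": 3.1,"ty": -1.3,"tz": 0,"wx": 0,"wy": 0,"wz": 0},
    {"tx": 3.1,"ty": -1.3,"tz": 0,"wx": 0,"wy": 0,"wz": 0},
    {"tx": 3.1,"ty": -1.3,"tz": 0,"wx": 0,"wy": 0,"wz": 0},
    {"tx": 2.0,"ty": -0.95,"tz": 0,"wx": 0,"wy": 0,"wz": 0},
    {"tx": 0,"ty": 0,"tz": 0,"wx": 0,"wy": 0,"wz": -0.096},
    {"tx": 0,"ty": 0,"tz": 0,"wx": 0,"wy": 0,"wz": -0.096},
    {"tx": 0,"ty": 0,"tz": 0,"wx": 0,"wy": 0,"wz": 0},
    {"tx": 0,"ty": 0,"tz": 0,"wx": 0,"wy": 0,"wz": 0},
    {"tx": 0,"ty": 0,"tz": 0,"wx": 0,"wy": 0,"wz": 0}
  ]
}}

```text
time_s: 16.28
ee_pos: [515.7, 225.6, 169.0]
ee_rot: [-179.9, 0.1, 72.3]
force: [0.5, -0.5, -1.3]
gripper_width: 15.6
gripper_force: 15.0
```

Run:
```python
from h import *
import pickle
s=env.state(); print(s["ee_pos"],s["ee_rot"],s["gripper_width"],s["force"])
fs={n:grab(n) for n in("wrist","side","top")}; pickle.dump(fs,open("f5.pkl","wb"))
for n,f in fs.items(): print(n,proj(f,[[515.4,224,66],[515,226.5,166]]).round())
a=fs["wrist"]["color"][60:360,120:520,::-1]; S=fs["side"]; q=proj(S,[515,224,100])[0].astype(int)
b=S["color"][q[1]-75:q[1]+75,q[0]-100:q[0]+100,::-1]; q2=proj(fs["top"],[515,224,66])[0].astype(int); c=fs["top"]["color"][q2[1]-75:q2[1]+75,q2[0]-100:q2[0]+100,::-1]
print(q,q2)
cv2.imwrite("pics/c5.png",np.vstack([np.hstack([cv2.resize(x,(400,300),interpolation=cv2.INTER_CUBIC) for x in (a,c)]),np.hstack([cv2.resize(b,(400,300),interpolation=cv2.INTER_CUBIC),np.zeros((300,400,3),np.uint8)])]))
```

```text
[515.73808462 225.63719621 168.99912181] [-1.79920989e+02  7.47810032e-02  7.23305374e+01] 15.575798188978919 [ 0.47126072 -0.5406049  -1.26434698]
wrist [[317. 244.]
 [315. 290.]]
side [[267. 286.]
 [264. 245.]]
top [[256. 219.]
 [249. 214.]]
[266 272] [255 219]
```

View pics/c5.png

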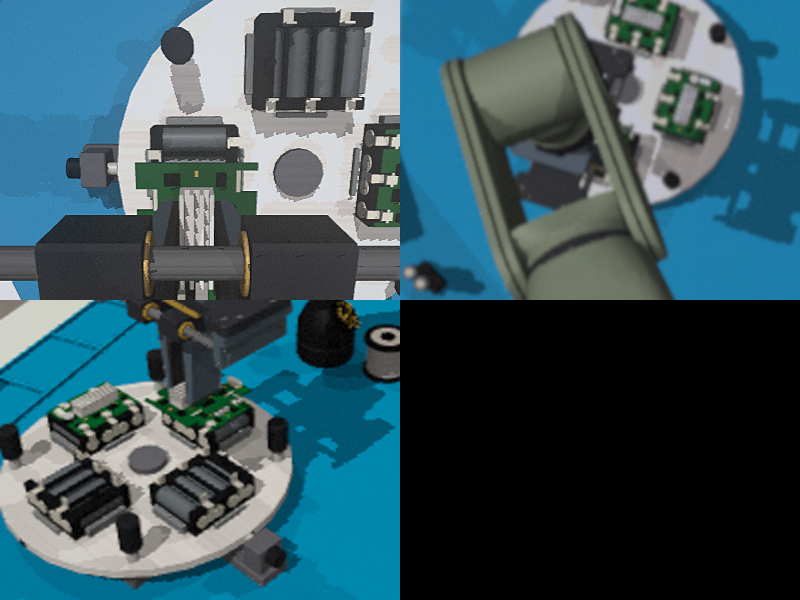

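The held board sits over the bare pack in both the wrist and side views. The table centre differs by some mm between the cameras, so I fit it numerically from the wrist views, with the wrist camera's tilt error as an unknown.

Run:
```python
from h import *
import pickle
from scipy.optimize import least_squares
from scipy.spatial.transform import Rotation as R
w1=pickle.load(open("w1.pkl","rb")); w2,t2=pickle.load(open("w2.pkl","rb")); fs=pickle.load(open("f5.pkl","rb")); w5=fs["wrist"]; f0=pickle.load(open("f0.pkl","rb"))
def hub(f,guess,r):
    g=cv2.cvtColor(f["color"],cv2.COLOR_RGB2GRAY); x,y=guess; s=g[y-r:y+r,x-r:x+r]
    m=((s<130)*255).astype(np.uint8); cs,_=cv2.findContours(m,cv2.RETR_EXTERNAL,cv2.CHAIN_APPROX_NONE)
    c=max(cs,key=cv2.contourArea); e=cv2.fitEllipse(c); return np.array(e[0])+[x-r,y-r], np.round(e[1],1)
for n,f,g,r in(("w2",w2,(427,125),32),("w5",w5,(417,233),34),("top0",f0["top"],(268,188),13),("top2",t2,(268,188),13),("side0",f0["side"],(240,277),16),("side5",fs["side"],(241,277),16)):
    c,e=hub(f,g,r); print(n,c.round(1),e, atz(f,c,40).round(1), atz(f,c,42).round(1))
# disc outer edge in w1,w2,w5, tops
def disc(f,hubpt,rr):
    # white->blue transitions along rays from hub
    im=f["color"].astype(int); out=[]
    for a in np.arange(0,360,4):
        d=np.array([np.cos(np.radians(a)),np.sin(np.radians(a))]); 
        for k in np.arange(rr[1],rr[0],-0.5):
            p=hubpt+k*d; x,y=int(round(p[0])),int(round(p[1]))
            if 0<=x<640 and 0<=y<255:
                v=im[y,x]
                if v.min()>150 and v.max()-v.min()<40:
                    out.append(p); break
    return np.array(out)
for n,f,h,rr in(("w1",w1,(320,365),(100,190)),("w2",w2,(426.6,125),(130,175)),("w5",w5,(417,233),(150,200))):
    P=disc(f,np.array(h),rr); X=np.array([atz(f,p,40)[:2] for p in P])
    s=least_squares(lambda c:np.hypot(*(X-c[:2]).T)-150,[597,198],loss="soft_l1"); s2=least_squares(lambda c:np.hypot(*(X-c[:2]).T)-c[2],[597,198,150],loss="soft_l1")
    print(n,len(P),s.x.round(1),np.abs(s.fun).mean().round(2),s2.x.round(1))
```

```text
w2 [426.  125.5] [41.6 45.6] [597.1 203.5  40. ] [596.5 203.5  42. ]
w5 [417.5 232.1] [47.3 48.8] [596.7 201.9  40. ] [596.3 202.5  42. ]
top0 [267.2 187.8] [15.  17.4] [597.3 198.9  40. ] [596.9 198.7  42. ]
top2 [268.7 189.1] [24.9 30.9] [593.9 195.1  40. ] [593.5 194.9  42. ]
side0 [239.6 276.6] [13.7 20.2] [600. 197.  40.] [598.5 199.   42. ]
side5 [239.6 276.6] [13.3 20. ] [600.1 197.   40. ] [598.6 198.9  42. ]
w1 23 [596.2 202.5] 0.33 [595.2 204.5 147.9]
w2 71 [595.9 204. ] 6.74 [595.6 203.3 148.4]
w5 49 [595.  201.6] 2.66 [595.3 202.6 149.2]
```

Run:
```python
from h import *
import pickle
w2,_=pickle.load(open("w2.pkl","rb")); w5=pickle.load(open("f5.pkl","rb"))["wrist"]
c=np.array([596.3,201.8]); th=np.radians(162.5); u=np.array([np.cos(th),np.sin(th)]); pc=c+85*u; ex=np.array([-u[1],u[0]]); ey=-u
print("pack",pc)
pts=[np.r_[pc+x*ex+y*ey,76] for x,y in((-29,25),(0,25),(29,25),(-19.5,-25),(19.5,-25),(32,0))]
a=w2["color"][50:185,285:395,::-1].copy(); A=cv2.resize(a,None,fx=4.4,fy=4.4,interpolation=cv2.INTER_CUBIC)
for q in proj(w2,pts): cv2.drawMarker(A,tuple(int(v) for v in (q-[285,50]+.5)*4.4),(0,0,255),0,14)
y=np.radians(72.33); tx=np.array([np.cos(y),np.sin(y)]); ty=np.array([np.sin(y),-np.cos(y)]); T=np.array([515.74,225.64])
bc=T-2.6*tx; bp=[np.r_[bc+a_*tx+b_*ty,164.7] for a_,b_ in((38,-30),(38,30))]+[np.r_[bc+(2+24)*tx+k*ty,178.7] for k in(-8,8)]
b=w5["color"][165:300,245:385,::-1].copy(); B=cv2.resize(b,None,fx=2.2*1.25,fy=2.2*2,interpolation=cv2.INTER_CUBIC)
print("pack in w5",proj(w5,pts).round(1)[:4].tolist(),"board",proj(w5,bp).round(1).tolist())
for q in proj(w5,bp): cv2.drawMarker(B,tuple(int(v) for v in (q-[245,165]+.5)*[2.75,4.4]),(0,0,255),0,14)
for q in proj(w5,pts): cv2.drawMarker(B,tuple(int(v) for v in (q-[245,165]+.5)*[2.75,4.4]),(255,0,255),0,14)
h=594; B=B[:h,:310]; A=A[:h]
cv2.imwrite("pics/c6.png",np.hstack([A,B])[:, :800]); print(A.shape,B.shape)
```

```text
pack [515.23405919 227.35999296]
pack in w5 [[349.9, 204.6], [349.2, 243.3], [348.5, 280.1], [281.3, 217.7]] board [[255.4, 221.8], [378.4, 221.8], [299.4, 253.5], [334.3, 253.5]]
(594, 484, 3) (594, 310, 3)
```

View pics/c6.png

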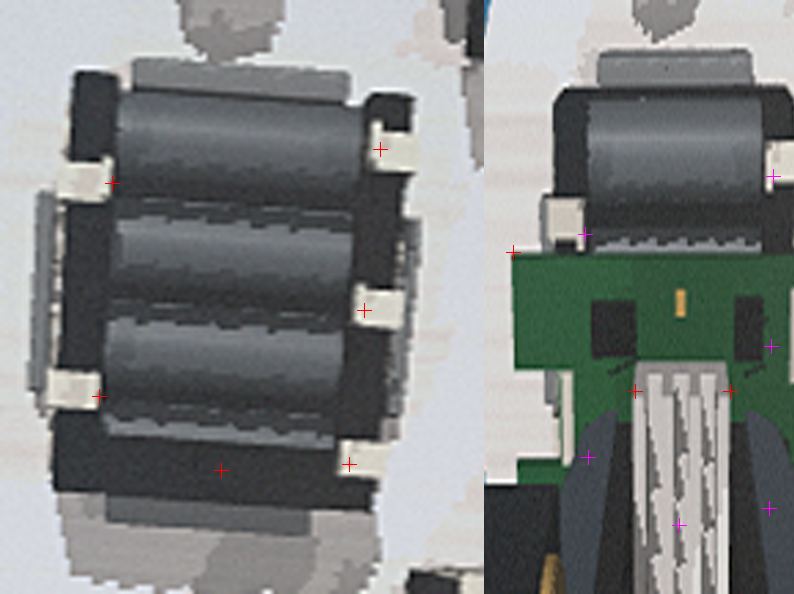

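The picture shows the tab tips (left panel inner patch edges at x≈110 and x≈372) about 1 mm outward of my red markers, and slightly up. In the right panel the board's corner (513,253) falls exactly on its marker, so the board-to-tool offset is right. The refined pack centre is about (514.6,228.7), so I want the TCP at (515.4,231.2). I correct and come part of the way down.

>>> {"api": "move_arm", "payload": {
  "plan": [
    {"tx": 0.25,"ty": -0.1,"tz": 0,"wx": 0,"wy": 0,"wz": 0},
    {"tx": 0.25,"ty": -0.1,"tz": 0,"wx": 0,"wy": 0,"wz": 0},
    {"tx": 0,"ty": 0,"tz": 1.0,"wx": 0,"wy": 0,"wz": 0},
    {"tx": 0,"ty": 0,"tz": 1.5,"wx": 0,"wy": 0,"wz": 0},
    {"tx": 0,"ty": 0,"tz": 1.5,"wx": 0,"wy": 0,"wz": 0},
    {"tx": 0,"ty": 0,"tz": 1.3,"wx": 0,"wy": 0,"wz": 0},
    {"tx": 0,"ty": 0,"tz": 0.6,"wx": 0,"wy": 0,"wz": 0},
    {"tx": 0,"ty": 0,"tz": 0,"wx": 0,"wy": 0,"wz": 0},
    {"tx": 0,"ty": 0,"tz": 0,"wx": 0,"wy": 0,"wz": 0},
    {"tx": 0,"ty": 0,"tz": 0,"wx": 0,"wy": 0,"wz": 0},
    {"tx": 0,"ty": 0,"tz": 0,"wx": 0,"wy": 0,"wz": 0},
    {"tx": 0,"ty": 0,"tz": 0,"wx": 0,"wy": 0,"wz": 0}
  ]
}}

```text
time_s: 17.43
ee_pos: [516.3, 231.6, 111.7]
ee_rot: [179.9, -0.1, 72.5]
force: [-0.5, -0.5, -0.6]
gripper_width: 15.8
gripper_force: 15.0
```

Run:
```python
from h import *
for i in range(4):
    s=env.state(); print(s["ee_pos"].round(2),s["ee_rot"].round(2)); grab("side")
y=np.radians(s["ee_rot"][2]); d=np.array([515.4,231.2])-s["ee_pos"][:2]; print("tx",d@[np.cos(y),np.sin(y)],"ty",d@[np.sin(y),-np.cos(y)])
```

```text
[516.26 231.63 111.66] [ 1.7993e+02 -5.0000e-02  7.2470e+01]
[516.14 231.61 111.6 ] [ 1.7994e+02 -5.0000e-02  7.2470e+01]
[516.05 231.54 111.45] [ 1.7995e+02 -4.0000e-02  7.2460e+01]
[515.96 231.51 111.33] [ 1.7996e+02 -2.0000e-02  7.2470e+01]
tx -0.4648618882427663 ty -0.43921749265263366
```

>>> {"api": "move_arm", "payload": {
  "plan": [
    {"tx": 0,"ty": 0,"tz": 0.5,"wx": 0,"wy": 0,"wz": 0},
    {"tx": 0,"ty": 0,"tz": 0.5,"wx": 0,"wy": 0,"wz": 0},
    {"tx": 0,"ty": 0,"tz": 0.5,"wx": 0,"wy": 0,"wz": 0},
    {"tx": 0,"ty": 0,"tz": 0.4,"wx": 0,"wy": 0,"wz": 0},
    {"tx": 0,"ty": 0,"tz": 0,"wx": 0,"wy": 0,"wz": 0},
    {"tx": 0,"ty": 0,"tz": 0,"wx": 0,"wy": 0,"wz": 0},
    {"tx": 0,"ty": 0,"tz": 0,"wx": 0,"wy": 0,"wz": 0},
    {"tx": 0,"ty": 0,"tz": 0,"wx": 0,"wy": 0,"wz": 0},
    {"tx": 0,"ty": 0,"tz": 0,"wx": 0,"wy": 0,"wz": 0},
    {"tx": 0,"ty": 0,"tz": 0,"wx": 0,"wy": 0,"wz": 0},
    {"tx": 0,"ty": 0,"tz": 0,"wx": 0,"wy": 0,"wz": 0},
    {"tx": 0,"ty": 0,"tz": 0,"wx": 0,"wy": 0,"wz": 0}
  ]
}}

```text
time_s: 18.63
ee_pos: [515.9, 231.5, 92.0]
ee_rot: [180.0, -0.0, 72.5]
force: [-0.1, -0.3, -1.5]
gripper_width: 16.0
gripper_force: 15.0
```

Run:
```python
from h import *
import pickle
s=env.state(); print(s["ee_pos"].round(2),s["ee_rot"].round(2),s["force"])
w=grab("wrist"); S=grab("side"); pickle.dump((w,S),open("f7.pkl","wb"))
y=np.radians(s["ee_rot"][2]); tx=np.array([np.cos(y),np.sin(y)]); ty=np.array([np.sin(y),-np.cos(y)]); T=s["ee_pos"][:2]; z=s["ee_pos"][2]-6.3
bc=T-2.6*tx; print("board",bc,z)
B=[np.r_[bc+a*tx+b*ty,z+2] for a,b in((38,-30),(38,30),(-38,-30),(-38,30))]
th=np.radians(162.5);u=np.array([np.cos(th),np.sin(th)]);pc=np.array([514.6,228.7]);ex=np.array([-u[1],u[0]])
P=[np.r_[pc+x*ex-yy*u,76] for x,yy in((-29,25),(0,25),(29,25),(-19.5,-25),(19.5,-25))]
out=[]
for f,(x0,y0,ww,hh),k in((w,(245,170,150,110),5.3),(S,(212,225,110,82),7.2)):
    im=cv2.resize(f["color"][y0:y0+hh,x0:x0+ww,::-1],None,fx=k,fy=k,interpolation=cv2.INTER_CUBIC)
    im=im[:, :795]
    for pts,col in((B,(0,0,255)),(P,(255,0,255))):
        for q in proj(f,pts): cv2.drawMarker(im,tuple(int(v) for v in (q-[x0,y0]+.5)*k),col,0,12)
    out.append(im)
out=[cv2.resize(o,(400,int(o.shape[0]*400/o.shape[1]))) for o in out]
# wrist on left 480 wide, side right 320
a=cv2.resize(out[0],None,fx=1,fy=1); hh=min(o.shape[0] for o in out)
cv2.imwrite("pics/c7.png",cv2.resize(np.vstack([o[:hh] for o in out]),(600,int(hh*2*1.0*1.0)) ) if hh*2<=600 else np.vstack([o[:300] for o in out]))
```

```text
[515.85 231.47  92.04] [ 1.7998e+02 -1.0000e-02  7.2470e+01] [-0.0810545  -0.26337071 -1.46079425]
board [515.06820482 228.99165379] 85.73953756359279
```

View pics/c7.png

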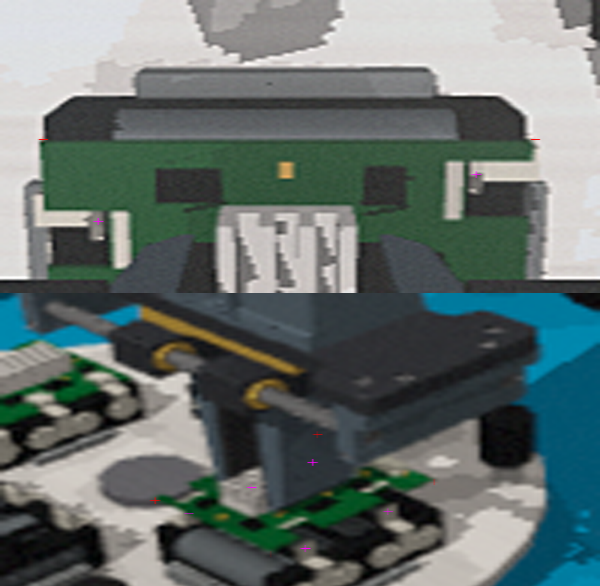

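The wrist view shows both visible tabs inside their notches, left tip at (97,224) and right tip at (475,182), with the board level in the side view. The tips sit about 1 mm nearer the hand than my markers, so I make a 1 mm correction, settle and hand in.

>>> {"api": "move_arm", "payload": {
  "plan": [
    {"tx": -0.05,"ty": -0.02,"tz": 0.05,"wx": 0,"wy": 0,"wz": 0},
    {"tx": -0.05,"ty": -0.02,"tz": 0.05,"wx": 0,"wy": 0,"wz": 0},
    {"tx": 0,"ty": 0,"tz": 0,"wx": 0,"wy": 0,"wz": 0},
    {"tx": 0,"ty": 0,"tz": 0,"wx": 0,"wy": 0,"wz": 0},
    {"tx": 0,"ty": 0,"tz": 0,"wx": 0,"wy": 0,"wz": 0},
    {"tx": 0,"ty": 0,"tz": 0,"wx": 0,"wy": 0,"wz": 0},
    {"tx": 0,"ty": 0,"tz": 0,"wx": 0,"wy": 0,"wz": 0},
    {"tx": 0,"ty": 0,"tz": 0,"wx": 0,"wy": 0,"wz": 0},
    {"tx": 0,"ty": 0,"tz": 0,"wx": 0,"wy": 0,"wz": 0},
    {"tx": 0,"ty": 0,"tz": 0,"wx": 0,"wy": 0,"wz": 0},
    {"tx": 0,"ty": 0,"tz": 0,"wx": 0,"wy": 0,"wz": 0},
    {"tx": 0,"ty": 0,"tz": 0,"wx": 0,"wy": 0,"wz": 0}
  ]
}}

```text
time_s: 19.73
ee_pos: [515.1, 230.6, 90.9]
ee_rot: [180.0, 0.0, 72.5]
force: [0.5, -0.5, -0.6]
gripper_width: 15.5
gripper_force: 15.0
```

Run:
```python
from h import *
s=env.state(); print(s["ee_pos"].round(2),s["ee_rot"].round(2),s["gripper_force"],abs(s["qvel"]).max())
if 87<s["ee_pos"][2]<93.5 and abs(s["qvel"]).max()<1: print(env.job_done())
```

```text
[515.1  230.61  90.91] [1.800e+02 1.000e-02 7.247e+01] 14.999565035104752 0.07406534668425924
the job is handed in; nothing more can be done
None
```

I turned the table one position, and the board is held still and level about 8.6 mm above the bare pack's tab tips, centred to within about 1–2 mm by my measurement; the job is handed in, but no verdict was returned.

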